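Find the full chocolate tin by weight and hold it up

ROBOT

A 7-joint arm with a two-finger parallel gripper is mounted at the origin on the work surface. World frame = base frame: x ahead of the robot, y to its left, z up, the work surface at z = 0. Lengths are in m, angles in rad, forces in N, time in s.
With the tool pointing down it reaches from about 0.425 to 0.95 m from the base axis. Payload 16.7 kg.
Tool frame: the origin (TCP) lies at the very end of the fingers, on their centre line; the grasp point (between the pads) lies 19 mm behind it; z points along the fingers, y is the direction in which the jaws open and shut (so a half turn about z gives the same grasp; the last joint's range is limited). The gripper opens to 94 mm and grips with 3 to 60 N. Pads are 16 mm wide; open, the fingers measure 119 mm over their backs; the gripper's body (75 mm by 177 mm) begins 78 mm behind the grasp point.
Start: joints at [1.046, 0.426, 0.074, 1.606, -0.034, 1.111, -0.067], TCP at [0.247, -0.628, 0.205] pointing down, gripper open.
Joint ranges: [-2.85, 2.85], [-0.5, 2.14], [-1.23, 1.37], [0.21, 2.46], [-1.02, 4.16], [0.16, 2.05], [-2.73, 2.73]. Speed limits (rad/s): [1.89, 1.89, 2.39, 2.39, 3.01, 3.01, 3.01].

INTERFACE

Orientations are given as a rotation vector (axis times angle).
In Python, from workcell import bot, get_image gives the robot as it stands.
- The arm moves only by the shell command python3 -m jog 'ROWS'. ROWS is JSON, a list of rows, each an object with "slide": the shift along the world's x, y, z in mm, a list of three; "yaw": the turn about the world's z in degrees; "hand": the opening, from -1 (shut) to 1 (fully open), so that 0 is half open. A call has 1 to 8 rows; each row shifts and turns the commanded pose from where the row before left it; what a row does not reach is not made up. A row lasts 1/10 s, in which the tool goes at most 50 mm and 8.59 degrees, less where a joint would pass 70% of its speed; a pose out of reach is approached as far as the arm can. A call is refused whole if a number of a shift passes 50 or a number of a turn 8.59, either way. A call with a gripper value outside its range is refused whole. The fingers move at their own pace and stop on an object; the grip force is fixed at half the most. Time passes only in rows, so rows that do not move let the fingers close. It gives the time, the measured TCP pose, the force and the opening at its end, in the units of the state.
- bot.get_state(): the state, without advancing time (a new reading comes with each control period).
- get_image(name): name is "scene" or "side" or "wrist"; returns a dict with "frame" (420x560x3 uint8, red, green, blue), "range_z" (420x560 float32, m along the optical axis (not along the pixel's ray), 0 where there is no reading), "fx", "fy", "cx", "cy" (pixels), "R" (3x3) and "t" (3): a world point X has camera coordinates R X + t. Camera axes: x right, y down, z forward; pixel columns grow to the right and rows downward; lengths in m; the calibration is good to about 2 mm. A picture is of the moment at which its call begins.
- bot.close_job(): hands the job in, once; it reports no verdict.
The state is a dict: "time": time; "qpos": joint angles; "qvel": joint speeds; "tau": joint torques, N m; "eef_pos": TCP position; "orientation": TCP orientation; "ft_force": force on the tool from outside, world axes, zero at the start; "moment": the same for the moment, N m; "grip_width": finger opening in m.
Only numpy, scipy, OpenCV 4.12 (cv2) and the standard library are available. Lean on these libraries where they do the work, as an engineer would, in place of code of your own. Each camera call takes 0.05 s, during which the arm holds its last target.

TASK

The three cooking-chocolate tins on the flowered mat look alike, but one is clearly the heaviest: lift them to feel which. Stand the two lighter tins upright on the wooden tray and let go of them, and finish while still holding the heaviest tin upright in the gripper, about 15 cm clear of the table and touching nothing else. Do not tip any tin over, and leave the glass and the berry bowl where they are.

Things in the scene. Friction and masses are not known exactly. Their poses are not given: they have to be found in the camera images.
- tin_a: round closed chocolate tin, green with a yellow band and a brass-coloured lid, 62 mm in diameter, 115 mm tall; origin at the centre of its underside, z up along its axis. The three tins look exactly alike and weigh 0.1 to 0.55 kg; one is at least 0.15 kg heavier than each of the others, which differ by less than 0.1 kg, and only lifting tells which (it can be any of the three, each time another). The block of chocolate inside can shift by a few mm. Starts standing on the mat
- tin_b: round closed chocolate tin, green with a yellow band and a brass-coloured lid, 62 mm in diameter, 115 mm tall; origin at the centre of its underside, z up along its axis. The three tins look exactly alike and weigh 0.1 to 0.55 kg; one is at least 0.15 kg heavier than each of the others, which differ by less than 0.1 kg, and only lifting tells which (it can be any of the three, each time another). The block of chocolate inside can shift by a few mm. Starts standing on the mat
- tin_c: round closed chocolate tin, green with a yellow band and a brass-coloured lid, 62 mm in diameter, 115 mm tall; origin at the centre of its underside, z up along its axis. The three tins look exactly alike and weigh 0.1 to 0.55 kg; one is at least 0.15 kg heavier than each of the others, which differ by less than 0.1 kg, and only lifting tells which (it can be any of the three, each time another). The block of chocolate inside can shift by a few mm. Starts standing on the mat
- tray: fixed shallow wooden tray, 360 mm along its x by 150 mm along its y, 14 mm high over the rim, walls and floor 5 mm thick; origin at the centre of its underside on the table; its floor is 5 mm above the origin. It has room for three tins in a row along its x, at -110, 0 and +110 mm. Lies to the left or the right of the robot's centre line
- mat: fixed flat pale-blue mat printed with flowers, 300 mm along its x by 340 mm along its y, 3 mm thick; origin at the centre of its underside on the table. Lies on the other side from the tray; the tins, one glass and the bowl stand on it
- coupe: bystander: loose empty dessert glass with a round black foot, 68 mm across the top, 105 mm tall, standing on the mat; origin at the centre of its underside
- bowl: bystander: loose white bowl of berries, 90 mm across, 42 mm tall, standing on the mat; origin at the centre of its underside

How it is judged:
At the end, for the whole second after the job is handed in: The two lighter tins stand upright (0.1 rad), still and released on the tray floor, inside its rim, each pressing on it with under 3.3 N; the heaviest is held in the fingers, upright (0.3 rad), its underside over 10 cm above the table, slower than 0.05 m/s, touching no other listed thing ((((x of tin_b in the frame of tray between -0.15 and 0.15 m and y of tin_b in the frame of tray between -0.045 and 0.045 m and z of tin_b in the frame of tray below 0.01 m and angle between tin_b's own z axis and vertical below 0.1 rad and linear speed of tin_b below 0.03 m/s and contact force between tin_b and the arm below 0.2 N and contact force between tin_b and the fingers below 0.2 N and contact force between tin_b and tray between 0.5 and 3.3 N) and (x of tin_c in the frame of tray between -0.15 and 0.15 m and y of tin_c in the frame of tray between -0.045 and 0.045 m and z of tin_c in the frame of tray below 0.01 m and angle between tin_c's own z axis and vertical below 0.1 rad and linear speed of tin_c below 0.03 m/s and contact force between tin_c and the arm below 0.2 N and contact force between tin_c and the fingers below 0.2 N and contact force between tin_c and tray between 0.5 and 3.3 N) and height (world z) of tin_a above 0.1 m and angle between tin_a's own z axis and vertical below 0.3 rad and linear speed of tin_a below 0.05 m/s and contact force between tin_a and the fingers above 2 N and contact force between tin_a and tray below 0.1 N and contact force between tin_a and mat below 0.1 N and contact force between tin_a and tin_b below 0.1 N and contact force between tin_a and tin_c below 0.1 N and contact force between tin_a and coupe below 0.1 N and contact force between tin_a and bowl below 0.1 N) or ((x of tin_a in the frame of tray between -0.15 and 0.15 m and y of tin_a in the frame of tray between -0.045 and 0.045 m and z of tin_a in the frame of tray below 0.01 m and angle between tin_a's own z axis and vertical below 0.1 rad and linear speed of tin_a below 0.03 m/s and contact force between tin_a and the arm below 0.2 N and contact force between tin_a and the fingers below 0.2 N and contact force between tin_a and tray between 0.5 and 3.3 N) and (x of tin_c in the frame of tray between -0.15 and 0.15 m and y of tin_c in the frame of tray between -0.045 and 0.045 m and z of tin_c in the frame of tray below 0.01 m and angle between tin_c's own z axis and vertical below 0.1 rad and linear speed of tin_c below 0.03 m/s and contact force between tin_c and the arm below 0.2 N and contact force between tin_c and the fingers below 0.2 N and contact force between tin_c and tray between 0.5 and 3.3 N) and height (world z) of tin_b above 0.1 m and angle between tin_b's own z axis and vertical below 0.3 rad and linear speed of tin_b below 0.05 m/s and contact force between tin_b and the fingers above 2 N and contact force between tin_b and tray below 0.1 N and contact force between tin_b and mat below 0.1 N and contact force between tin_b and tin_a below 0.1 N and contact force between tin_b and tin_c below 0.1 N and contact force between tin_b and coupe below 0.1 N and contact force between tin_b and bowl below 0.1 N) or ((x of tin_a in the frame of tray between -0.15 and 0.15 m and y of tin_a in the frame of tray between -0.045 and 0.045 m and z of tin_a in the frame of tray below 0.01 m and angle between tin_a's own z axis and vertical below 0.1 rad and linear speed of tin_a below 0.03 m/s and contact force between tin_a and the arm below 0.2 N and contact force between tin_a and the fingers below 0.2 N and contact force between tin_a and tray between 0.5 and 3.3 N) and (x of tin_b in the frame of tray between -0.15 and 0.15 m and y of tin_b in the frame of tray between -0.045 and 0.045 m and z of tin_b in the frame of tray below 0.01 m and angle between tin_b's own z axis and vertical below 0.1 rad and linear speed of tin_b below 0.03 m/s and contact force between tin_b and the arm below 0.2 N and contact force between tin_b and the fingers below 0.2 N and contact force between tin_b and tray between 0.5 and 3.3 N) and height (world z) of tin_c above 0.1 m and angle between tin_c's own z axis and vertical below 0.3 rad and linear speed of tin_c below 0.05 m/s and contact force between tin_c and the fingers above 2 N and contact force between tin_c and tray below 0.1 N and contact force between tin_c and mat below 0.1 N and contact force between tin_c and tin_a below 0.1 N and contact force between tin_c and tin_b below 0.1 N and contact force between tin_c and coupe below 0.1 N and contact force between tin_c and bowl below 0.1 N))); the arm keeps its last pose, push and grip.
It fails at once if a tin is tipped over (more than 0.6 rad) (angle between any of tin_a, tin_b, tin_c's own z axis and vertical above 0.6 rad).
It fails at once if the glass or the bowl is moved more than 4 cm or tipped (distance of any of coupe, bowl from where it was at the start of the episode above 0.04 m or angle between any of coupe, bowl's own z axis and vertical above 0.5 rad).
It also fails if it takes over 72 s, if anything falls off the work surface, if the arm or the gripper's body presses on something with over 40 N, if the wrist force passes 120 N, or if a joint passes its speed limit or range.

## Working session

There is one attempt and no reset: what is moved stays moved. The work goes in short steps, Python scripts to look and compute and a shell command to move; the robot and the scene stay as the last step left them, time stands still between calls to the robot, and variables do not carry over. Pictures are saved under pics/ and viewed, and the job is handed in when it is done.

```bash
ls; mkdir -p pics
python3 - <<'E'
from workcell import bot, get_image
import cv2,pickle
s=bot.get_state();print(s)
for n in ("scene","side","wrist"):
    d=get_image(n);pickle.dump(d,open(f"pics/{n}0.pkl","wb"))
    cv2.imwrite(f"pics/{n}0.png",d["frame"][:,:,::-1]);print(n,d["R"],d["t"],d["fx"])
E
```

```text
pics
{'time': 0.0, 'qpos': array([ 1.04647256,  0.42673819,  0.07384997,  1.60661239, -0.03410525,
        1.11080761, -0.06710967]), 'qvel': array([-7.05636615e-04,  4.52361547e-04,  2.20276722e-04, -2.66607714e-04,
        2.01226810e-03, -2.31766999e-04, -8.13227338e-05]), 'tau': array([ 2.75113707e-03, -9.35819149e+01,  3.66798408e+00, -4.54188287e+01,
       -4.87659720e-02,  2.01991433e-02,  3.03644708e-05]), 'eef_pos': array([ 0.24693164, -0.62773062,  0.2047691 ]), 'orientation': array([-3.08535428e+00, -5.85029599e-01,  5.23083838e-04]), 'ft_force': array([ 0.71895784,  0.71046253, -0.24562896]), 'moment': array([ 0.00024921, -0.01910873, -0.01270241]), 'grip_width': 0.09414422060522336}
scene [[ 0.34277658  0.93929949 -0.01485579]
 [ 0.79158399 -0.29731439 -0.53385292]
 [-0.50586461  0.17123267 -0.84544685]] [-0.16132957 -0.39396867  1.21398666] 407.7365269721516
side [[-0.74772929 -0.6640008   0.00196293]
 [-0.45243416  0.50731653 -0.73343934]
 [ 0.48600848 -0.54930218 -0.67975207]] [0.41972287 0.27944502 0.63982725] 415.83624527367357
wrist [[ 3.66636043e-01 -9.30364291e-01 -5.45487068e-04]
 [-9.03443774e-01 -3.56167162e-01  2.38609096e-01]
 [-2.22187667e-01 -8.69898779e-02 -9.71115545e-01]] [-0.67515414 -0.0248492   0.39047648] 373.9089952219421
```

View pics/scene0.png

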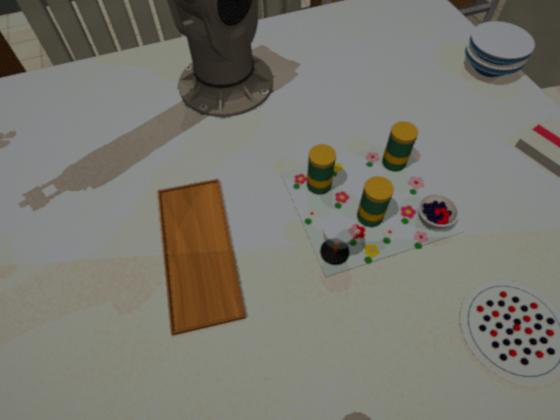

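View pics/side0.png

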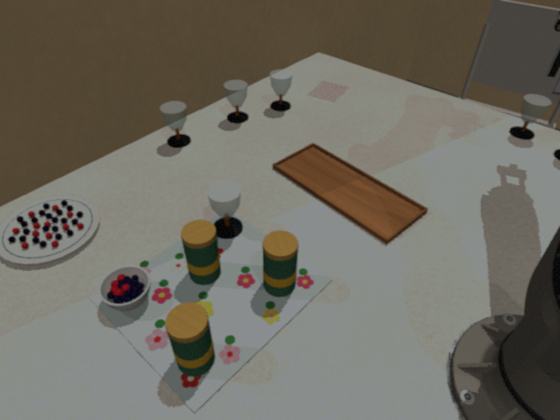

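View pics/wrist0.png

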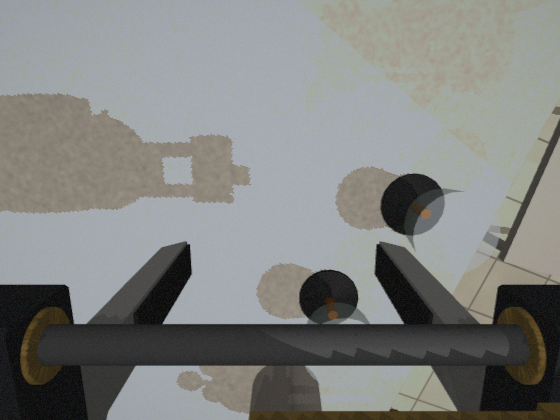

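The scene view shows lids at about (322,155), (403,132) and (378,187), the glass at (335,245), the bowl at (437,210), and the tray centred near (200,255). The arm doesn't hide any of them. Next I'll measure positions.

```bash
cat > h.py <<'E'
import cv2,numpy as np,pickle
from scipy import ndimage
def world(d):
    h,w=d["range_z"].shape;v,u=np.mgrid[:h,:w];z=d["range_z"]
    P=np.stack([(u-d["cx"])/d["fx"]*z,(v-d["cy"])/d["fy"]*z,z],-1)
    return (P-d["t"])@d["R"]
def ray(d,uv,z):
    r=np.array([(uv[0]-d["cx"])/d["fx"],(uv[1]-d["cy"])/d["fy"],1])@d["R"];c=-d["R"].T@d["t"]
    return c+r*(z-c[2])/r[2]
def lids(d,zl=0.118,tol=.012):
    hsv=cv2.cvtColor(np.ascontiguousarray(d["frame"]),cv2.COLOR_RGB2HSV);P=world(d)
    m=(hsv[...,0]>12)&(hsv[...,0]<32)&(hsv[...,1]>140)&(abs(P[...,2]-zl)<tol)&(d["range_z"]>0)
    l,n=ndimage.label(m);o=[]
    for i in range(1,n+1):
        q=l==i
        if q.sum()<80: continue
        # lid ellipse -> plane
        c=max(cv2.findContours(q.astype(np.uint8),0,2)[0],key=cv2.contourArea)
        pts=np.array([ray(d,p[0],zl)[:2] for p in c],np.float32)
        (x,y),r=cv2.minEnclosingCircle(pts)
        o.append((round(x,4),round(y,4),round(r,4),int(q.sum()),P[q].mean(0).round(4)))
    return o
E
python3 - <<'E'
from h import *
for n in("scene","side"):
    d=pickle.load(open(f"pics/{n}0.pkl","rb"))
    print(n)
    for o in lids(d):print(o)
    P=world(d);hsv=cv2.cvtColor(np.ascontiguousarray(d["frame"]),cv2.COLOR_RGB2HSV)
    m=((hsv[...,0]<22)&(hsv[...,1]>110)&(hsv[...,2]>40)&(P[...,2]<.03)&(P[...,2]>-.01)).astype(np.uint8)
    m=cv2.morphologyEx(m,cv2.MORPH_OPEN,np.ones((5,5)))
    c=max(cv2.findContours(m,0,2)[0],key=cv2.contourArea)
    pts=np.array([ray(d,p[0],.012)[:2] for p in c],np.float32);print("tray",cv2.minAreaRect(pts))
    m=((P[...,2]>.025)&(P[...,2]<.2)&(P[...,0]>.3));l,k=ndimage.label(m)
    for i in range(1,k+1):
        q=l==i
        if q.sum()>150: print(q.sum(),P[q].min(0).round(3),P[q].max(0).round(3))
    if n=="scene":
      print("coupe foot",ray(d,(335,252),.008));print("bowl",ray(d,(438,210),.045))
    else: print("foot",ray(d,(227,228),.008),"bowl",ray(d,(126,285),.045))
E
```

```text
scene
(0.4515, 0.3117, 0.0344, 451, array([0.4515, 0.3123, 0.1174]))
(0.45, 0.1087, 0.0335, 486, array([0.4498, 0.108 , 0.1176]))
(0.5757, 0.1832, 0.0333, 577, array([0.5751, 0.1828, 0.1177]))
tray ((0.5163272619247437, -0.21258744597434998), (0.14892391860485077, 0.3613037168979645), 83.34561920166016)
1187 [0.47  0.634 0.025] [0.62  0.771 0.036]
1113 [0.415 0.283 0.025] [0.478 0.345 0.122]
1103 [0.412 0.078 0.025] [0.476 0.14  0.122]
1223 [0.541 0.153 0.025] [0.603 0.215 0.122]
1089 [0.584 0.274 0.025] [0.673 0.363 0.049]
945 [0.593 0.037 0.073] [0.661 0.104 0.113]
coupe foot [0.63105043 0.07106336 0.008     ]
bowl [0.63144511 0.31805685 0.045     ]
side
(0.5664, 0.1907, 0.0339, 747, array([0.5658, 0.1903, 0.1176]))
(0.4417, 0.1158, 0.0336, 781, array([0.441 , 0.1162, 0.1176]))
(0.4419, 0.3176, 0.0331, 1305, array([0.4424, 0.3194, 0.1177]))
tray ((0.5145918130874634, -0.20809921622276306), (0.15697747468948364, 0.36190247535705566), 83.33841705322266)
17768 [ 1.269 -1.446  0.025] [1.291 0.272 0.2  ]
2341 [ 0.384 -1.502  0.025] [ 0.67  -1.444  0.144]
489 [ 0.865 -0.455  0.025] [ 0.935 -0.384  0.109]
524 [ 0.915 -0.313  0.025] [ 0.983 -0.245  0.109]
631 [ 0.944 -0.113  0.025] [ 1.013 -0.045  0.109]
1010 [0.594 0.039 0.025] [0.661 0.106 0.112]
1816 [0.539 0.157 0.025] [0.601 0.218 0.121]
1868 [0.413 0.081 0.025] [0.476 0.143 0.121]
1711 [0.584 0.276 0.025] [0.673 0.364 0.048]
2540 [0.414 0.287 0.025] [0.477 0.348 0.121]
foot [0.62491879 0.0753524  0.008     ] bowl [0.62558219 0.31875681 0.045     ]
```

```bash
python3 -m jog '[{"slide":[32,50,0],"yaw":0,"hand":1},{"slide":[32,50,0],"yaw":0,"hand":1},{"slide":[32,50,0],"yaw":0,"hand":1},{"slide":[32,50,0],"yaw":0,"hand":1},{"slide":[32,50,0],"yaw":0,"hand":1},{"slide":[32,50,0],"yaw":0,"hand":1},{"slide":[32,50,0],"yaw":0,"hand":1},{"slide":[32,50,0],"yaw":0,"hand":1}]'
```

```text
time: 0.95
eef_pos: [0.4633, -0.2893, 0.2056]
orientation: [3.087, 0.585, 0.0]
ft_force: [1.0, -0.1, -0.1]
grip_width: 0.0939
```

```bash
python3 -m jog '[{"slide":[0,0,0],"yaw":0,"hand":1},{"slide":[0,0,0],"yaw":0,"hand":1}]'
```

```text
time: 1.15
eef_pos: [0.4632, -0.2901, 0.2054]
orientation: [-3.086, -0.589, 0.0]
ft_force: [-0.7, -1.0, 0.1]
grip_width: 0.0939
```

```bash
python3 -m jog '[{"slide":[-3,45,0],"yaw":0,"hand":1},{"slide":[-3,45,0],"yaw":0,"hand":1},{"slide":[-3,45,0],"yaw":0,"hand":1},{"slide":[-3,45,0],"yaw":0,"hand":1},{"slide":[-3,45,0],"yaw":0,"hand":1},{"slide":[-3,45,0],"yaw":0,"hand":1},{"slide":[-3,45,0],"yaw":0,"hand":1},{"slide":[0,0,0],"yaw":0,"hand":1}]'
```

```text
time: 1.95
eef_pos: [0.4414, 0.0276, 0.2058]
orientation: [-3.085, -0.592, -0.001]
ft_force: [0.6, -1.5, 0.9]
grip_width: 0.0942
```

```bash
python3 -m jog '[{"slide":[1,42,0],"yaw":0,"hand":1},{"slide":[1,41,0],"yaw":0,"hand":1},{"slide":[0,0,0],"yaw":0,"hand":1},{"slide":[0,0,0],"yaw":0,"hand":1}]'
python3 - <<'E'
from h import *
from workcell import get_image
for n in ("wrist","side"):
    d=get_image(n);cv2.imwrite(f"pics/{n}1.png",d["frame"][:,:,::-1])
    print(lids(d))
E
```

```text
time: 2.35
eef_pos: [0.4438, 0.1061, 0.2053]
orientation: [3.087, 0.585, -0.001]
ft_force: [1.1, -0.7, 0.3]
grip_width: 0.0943
[(0.5675, 0.1837, 0.0298, 3274, array([0.5579, 0.1794, 0.1184])), (0.4491, 0.3099, 0.0304, 3722, array([0.4522, 0.3015, 0.1176])), (0.4469, 0.1106, 0.031, 5193, array([0.4475, 0.1109, 0.1186]))]
[(0.5664, 0.1907, 0.0339, 746, array([0.5657, 0.1904, 0.1175])), (0.4411, 0.1161, 0.0336, 774, array([0.4408, 0.1163, 0.1176])), (0.4426, 0.3184, 0.0329, 1294, array([0.4424, 0.3194, 0.1177]))]
```

View pics/wrist1.png

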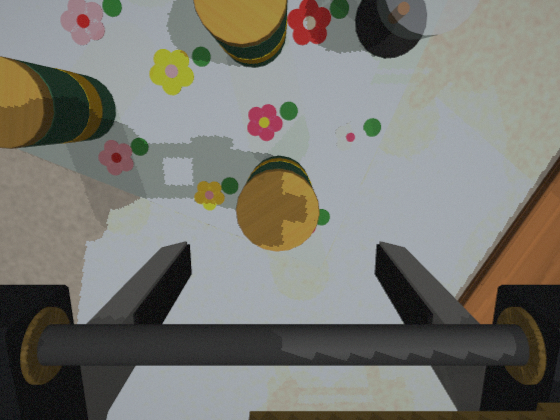

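The wrist view has the near tin's lid centred at (278,205), between the fingers. The other two are at (240,15) and (10,105). The near tin is at about (0.446, 0.111), so I'll descend there.

```bash
python3 -m jog '[{"slide":[2,5,-30],"yaw":0,"hand":1},{"slide":[0,0,-40],"yaw":0,"hand":1},{"slide":[0,0,-40],"yaw":0,"hand":1},{"slide":[0,0,-30],"yaw":0,"hand":1},{"slide":[0,0,0],"yaw":0,"hand":1},{"slide":[0,0,0],"yaw":0,"hand":1},{"slide":[0,0,0],"yaw":0,"hand":0},{"slide":[0,0,0],"yaw":0,"hand":-1}]'; python3 -m jog '[{"slide":[0,0,0],"yaw":0,"hand":-1},{"slide":[0,0,0],"yaw":0,"hand":-1},{"slide":[0,0,0],"yaw":0,"hand":-1},{"slide":[0,0,0],"yaw":0,"hand":-1},{"slide":[0,0,0],"yaw":0,"hand":-1}]'
```

```text
time: 3.25
eef_pos: [0.4468, 0.1117, 0.067]
orientation: [3.087, 0.584, 0.004]
ft_force: [0.2, -0.1, -0.8]
grip_width: 0.0813
time: 3.75
eef_pos: [0.4461, 0.1118, 0.0659]
orientation: [3.087, 0.585, 0.001]
ft_force: [-0.0, -2.3, 9.3]
grip_width: 0.0628
```

```bash
python3 -m jog '[{"slide":[0,0,0],"yaw":0,"hand":-1},{"slide":[0,0,10],"yaw":0,"hand":-1},{"slide":[0,0,30],"yaw":0,"hand":-1},{"slide":[0,0,30],"yaw":0,"hand":-1},{"slide":[0,0,40],"yaw":0,"hand":-1},{"slide":[0,0,30],"yaw":0,"hand":-1},{"slide":[0,0,10],"yaw":0,"hand":-1},{"slide":[0,0,0],"yaw":0,"hand":-1}]'; for i in 1 2 3 4; do python3 -m jog '[{"slide":[0,0,0],"yaw":0,"hand":-1}]'|grep -E "force|eef|width"; done;  python3 -c "
from workcell import bot
s=bot.get_state();print(s['tau'],s['qpos'],s['moment'])"
```

```text
time: 4.55
eef_pos: [0.4462, 0.1119, 0.2167]
orientation: [3.086, 0.585, 0.004]
ft_force: [0.5, -0.5, -2.4]
grip_width: 0.0624
eef_pos: [0.4451, 0.1115, 0.2145]
ft_force: [0.4, -0.4, -3.0]
grip_width: 0.0624
eef_pos: [0.4449, 0.1116, 0.2141]
ft_force: [1.5, -0.1, -2.0]
grip_width: 0.0627
eef_pos: [0.4451, 0.1117, 0.2143]
ft_force: [-0.1, 0.5, -0.6]
grip_width: 0.0627
eef_pos: [0.4454, 0.1118, 0.2147]
ft_force: [-0.3, -0.6, -1.5]
grip_width: 0.0623
[ 6.56720978e-03 -5.17226601e+01 -1.46667380e+00 -4.40202212e+01
  1.03502831e-02 -7.41002010e-02 -4.26292201e-03] [ 0.0687644   0.08939573 -0.47625082  2.03402718  0.04721323  1.02982889
 -1.62607408] [-0.02249494 -0.03561545 -0.07721146]
```

Noise is about 0.8 N and the mean is about -1.9 N, so roughly 0.2 kg: a light one. I'll carry it to the tray's near half and read the force again on the way.

```bash
python3 -m jog '[{"slide":[2,-20,0],"yaw":0,"hand":-1},{"slide":[2,-40,0],"yaw":0,"hand":-1},{"slide":[0,-45,0],"yaw":0,"hand":-1},{"slide":[0,-45,0],"yaw":0,"hand":-1},{"slide":[0,-45,0],"yaw":0,"hand":-1},{"slide":[0,-45,0],"yaw":0,"hand":-1},{"slide":[0,-45,0],"yaw":0,"hand":-1},{"slide":[0,-25,0],"yaw":0,"hand":-1}]'; for i in 1 2 3 4 5 6; do python3 -m jog '[{"slide":[0,0,0],"yaw":0,"hand":-1}]'|grep -E "force|eef"; done
python3 - <<'E'
from h import *
from workcell import get_image
d=get_image("side");cv2.imwrite("pics/side2.png",d["frame"][:,:,::-1])
E
```

```text
time: 5.75
eef_pos: [0.4489, -0.2017, 0.2151]
orientation: [3.087, 0.581, -0.001]
ft_force: [0.5, -0.1, -2.1]
grip_width: 0.063
eef_pos: [0.449, -0.2017, 0.2149]
ft_force: [0.3, 0.4, -1.2]
eef_pos: [0.4495, -0.1981, 0.215]
ft_force: [-0.7, 1.2, -1.7]
eef_pos: [0.4498, -0.1971, 0.2152]
ft_force: [1.8, -0.4, -0.7]
eef_pos: [0.4499, -0.1971, 0.2154]
ft_force: [1.2, 0.5, -1.8]
eef_pos: [0.4498, -0.1974, 0.2155]
ft_force: [-0.1, 1.2, -1.8]
eef_pos: [0.4498, -0.1977, 0.2155]
ft_force: [-0.1, 0.3, -1.4]
```

View pics/side2.png

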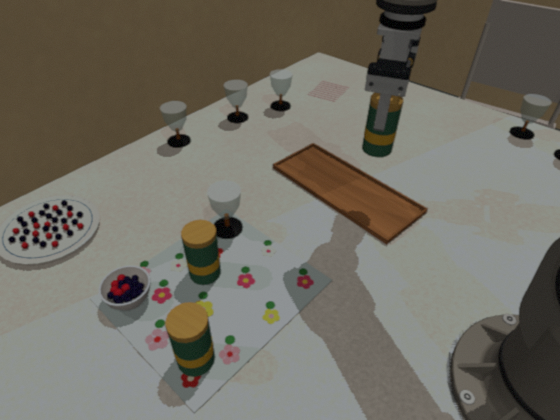

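The tin hangs upright at (380,125) in the side view, over the tray's near half. The weight is about 1.6 N (0.16 kg), so it's certainly a light one. I'll lower it.

```bash
python3 -m jog '[{"slide":[0,-5,-20],"yaw":0,"hand":-1},{"slide":[0,0,-35],"yaw":0,"hand":-1},{"slide":[0,0,-35],"yaw":0,"hand":-1},{"slide":[0,0,-30],"yaw":0,"hand":-1},{"slide":[0,0,-15],"yaw":0,"hand":-1},{"slide":[0,0,-8],"yaw":0,"hand":-1},{"slide":[0,0,0],"yaw":0,"hand":-1},{"slide":[0,0,0],"yaw":0,"hand":-1}]'
```

```text
time: 7.2
eef_pos: [0.4502, -0.2033, 0.0732]
orientation: [3.086, 0.585, 0.001]
ft_force: [0.4, 0.4, -1.5]
grip_width: 0.0624
```

```bash
python3 -m jog '[{"slide":[0,0,-2],"yaw":0,"hand":-1},{"slide":[0,0,-2],"yaw":0,"hand":-1},{"slide":[0,0,-1],"yaw":0,"hand":-1},{"slide":[0,0,0],"yaw":0,"hand":-1}]'
python3 -m jog '[{"slide":[0,0,0],"yaw":0,"hand":-0.2},{"slide":[0,0,0],"yaw":0,"hand":0.3},{"slide":[0,0,0],"yaw":0,"hand":1},{"slide":[0,0,0],"yaw":0,"hand":1},{"slide":[0,0,0],"yaw":0,"hand":1},{"slide":[0,0,20],"yaw":0,"hand":1},{"slide":[0,0,40],"yaw":0,"hand":1},{"slide":[0,0,40],"yaw":0,"hand":1}]'
```

```text
time: 7.6
eef_pos: [0.45, -0.2033, 0.068]
orientation: [3.086, 0.585, 0.001]
ft_force: [-1.6, -0.0, 5.3]
grip_width: 0.0627
time: 8.4
eef_pos: [0.4491, -0.2029, 0.1683]
orientation: [-3.085, -0.585, 0.002]
ft_force: [0.8, -0.5, 0.7]
grip_width: 0.094
```

Released. Next is the far tin (0.570, 0.185), with a check picture on the way.

```bash
python3 -m jog '[{"slide":[5,20,37],"yaw":0,"hand":1},{"slide":[15,45,0],"yaw":0,"hand":1},{"slide":[15,45,0],"yaw":0,"hand":1},{"slide":[15,45,0],"yaw":0,"hand":1},{"slide":[15,45,0],"yaw":0,"hand":1},{"slide":[15,45,0],"yaw":0,"hand":1},{"slide":[15,45,0],"yaw":0,"hand":1},{"slide":[15,45,0],"yaw":0,"hand":1}]'
python3 -m jog '[{"slide":[10,45,0],"yaw":0,"hand":1},{"slide":[0,0,0],"yaw":0,"hand":1},{"slide":[0,0,0],"yaw":0,"hand":1}]'
python3 - <<'E'
from h import *
from workcell import get_image
for n in("wrist","scene"):
    d=get_image(n);cv2.imwrite(f"pics/{n}3.png",d["frame"][:,:,::-1])
    print(n,lids(d))
E
```

```text
time: 9.2
eef_pos: [0.56, 0.1336, 0.2045]
orientation: [3.087, 0.585, 0.0]
ft_force: [1.0, 0.0, -0.2]
grip_width: 0.0942
time: 9.5
eef_pos: [0.5694, 0.1779, 0.204]
orientation: [-3.086, -0.588, 0.001]
ft_force: [-0.4, -0.2, 0.3]
grip_width: 0.0943
wrist [(0.5734, 0.1855, 0.031, 5301, array([0.5739, 0.1863, 0.1186])), (0.4533, 0.3143, 0.0321, 3037, array([0.4607, 0.3108, 0.1174]))]
scene [(0.5743, 0.1826, 0.0327, 566, array([0.5754, 0.1825, 0.1178])), (0.4512, -0.2056, 0.0347, 627, array([ 0.4527, -0.2043,  0.1197]))]
```

View pics/scene3.png

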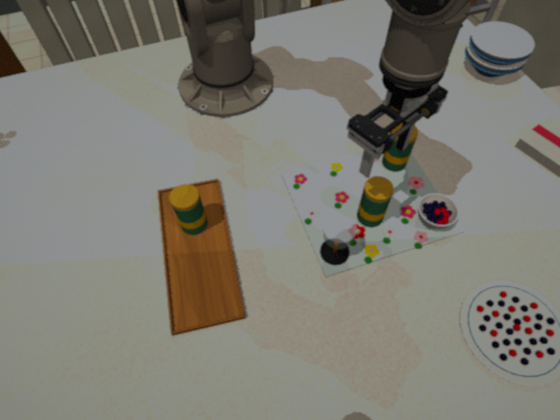

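View pics/wrist3.png

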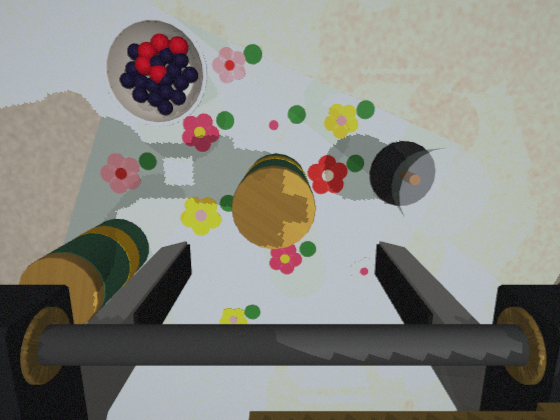

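In the scene view the first tin stands in the tray at (188,210). The wrist view has the next tin's lid at (275,207), with the glass at (402,175) clear of the right finger.

```bash
python3 -m jog '[{"slide":[3,7,-10],"yaw":0,"hand":1},{"slide":[0,0,-40],"yaw":0,"hand":1},{"slide":[0,0,-40],"yaw":0,"hand":1},{"slide":[0,0,-35],"yaw":0,"hand":1},{"slide":[0,0,-13],"yaw":0,"hand":1},{"slide":[0,0,0],"yaw":0,"hand":1},{"slide":[0,0,0],"yaw":0,"hand":0},{"slide":[0,0,0],"yaw":0,"hand":-1}]'; python3 -m jog '[{"slide":[0,0,0],"yaw":0,"hand":-1},{"slide":[0,0,0],"yaw":0,"hand":-1},{"slide":[0,0,0],"yaw":0,"hand":-1},{"slide":[0,0,0],"yaw":0,"hand":-1},{"slide":[0,0,0],"yaw":0,"hand":-1},{"slide":[0,0,0],"yaw":0,"hand":-1}]'
python3 -m jog '[{"slide":[0,0,0],"yaw":0,"hand":-1},{"slide":[0,0,10],"yaw":0,"hand":-1},{"slide":[0,0,30],"yaw":0,"hand":-1},{"slide":[0,0,30],"yaw":0,"hand":-1},{"slide":[0,0,40],"yaw":0,"hand":-1},{"slide":[0,0,30],"yaw":0,"hand":-1},{"slide":[0,0,10],"yaw":0,"hand":-1},{"slide":[0,0,0],"yaw":0,"hand":-1}]'; for i in 1 2 3 4 5 6 7; do python3 -m jog '[{"slide":[0,0,0],"yaw":0,"hand":-1}]'|grep -E "force|eef|width"; done
```

```text
time: 10.4
eef_pos: [0.5738, 0.1841, 0.0683]
orientation: [-3.086, -0.585, -0.004]
ft_force: [0.0, 0.1, 0.2]
grip_width: 0.0816
time: 11.0
eef_pos: [0.5732, 0.1846, 0.0674]
orientation: [-3.086, -0.586, -0.003]
ft_force: [-1.4, 2.6, 8.5]
grip_width: 0.0628
time: 11.8
eef_pos: [0.5731, 0.1837, 0.2174]
orientation: [3.087, 0.585, 0.003]
ft_force: [-0.5, 0.1, -5.1]
grip_width: 0.063
eef_pos: [0.572, 0.1833, 0.2149]
ft_force: [0.3, -0.1, -5.5]
grip_width: 0.063
eef_pos: [0.5718, 0.1833, 0.2145]
ft_force: [0.0, 0.5, -5.1]
grip_width: 0.0624
eef_pos: [0.5721, 0.1836, 0.215]
ft_force: [0.2, 0.2, -4.7]
grip_width: 0.0627
eef_pos: [0.5724, 0.1837, 0.2155]
ft_force: [-0.1, 0.2, -4.7]
grip_width: 0.063
eef_pos: [0.5725, 0.1838, 0.216]
ft_force: [-0.2, -0.9, -5.0]
grip_width: 0.0627
eef_pos: [0.5726, 0.1838, 0.2163]
ft_force: [0.3, -0.9, -2.8]
grip_width: 0.0629
eef_pos: [0.5727, 0.1838, 0.2164]
ft_force: [-0.0, -0.1, -5.4]
grip_width: 0.0629
```

About 4.8 N (0.49 kg) against 1.6 N, so this is the heaviest. I'll set it back where it stood and fetch the third.

```bash
python3 -m jog '[{"slide":[0,0,-20],"yaw":0,"hand":-1},{"slide":[0,0,-35],"yaw":0,"hand":-1},{"slide":[0,0,-35],"yaw":0,"hand":-1},{"slide":[0,0,-30],"yaw":0,"hand":-1},{"slide":[0,0,-15],"yaw":0,"hand":-1},{"slide":[0,0,-9],"yaw":0,"hand":-1},{"slide":[0,0,0],"yaw":0,"hand":-1},{"slide":[0,0,0],"yaw":0,"hand":-1}]'
python3 -m jog '[{"slide":[0,0,-2],"yaw":0,"hand":-1},{"slide":[0,0,-2],"yaw":0,"hand":-1},{"slide":[0,0,0],"yaw":0,"hand":-1}]'
```

```text
time: 13.3
eef_pos: [0.5734, 0.1841, 0.0736]
orientation: [-3.086, -0.585, -0.002]
ft_force: [-0.1, -0.2, -4.3]
grip_width: 0.0628
time: 13.6
eef_pos: [0.5728, 0.1838, 0.0687]
orientation: [-3.087, -0.585, -0.001]
ft_force: [0.7, 0.6, -4.2]
grip_width: 0.0628
```

```bash
python3 -m jog '[{"slide":[0,0,-1],"yaw":0,"hand":-1},{"slide":[0,0,-1],"yaw":0,"hand":-1},{"slide":[0,0,0],"yaw":0,"hand":-1}]'
python3 -m jog '[{"slide":[0,0,0],"yaw":0,"hand":-0.2},{"slide":[0,0,0],"yaw":0,"hand":0.3},{"slide":[0,0,0],"yaw":0,"hand":1},{"slide":[0,0,0],"yaw":0,"hand":1},{"slide":[0,0,0],"yaw":0,"hand":1},{"slide":[0,0,30],"yaw":0,"hand":1},{"slide":[0,0,50],"yaw":0,"hand":1},{"slide":[0,0,50],"yaw":0,"hand":1}]'
python3 -m jog '[{"slide":[-40,45,7],"yaw":0,"hand":1},{"slide":[-40,45,0],"yaw":0,"hand":1},{"slide":[-40,35,0],"yaw":0,"hand":1},{"slide":[0,0,0],"yaw":0,"hand":1},{"slide":[0,0,0],"yaw":0,"hand":1}]'
python3 - <<'E'
from h import *
from workcell import get_image
d=get_image("wrist");cv2.imwrite(f"pics/wrist4.png",d["frame"][:,:,::-1])
print(lids(d))
E
```

```text
time: 13.9
eef_pos: [0.5732, 0.1842, 0.0673]
orientation: [-3.086, -0.585, -0.002]
ft_force: [-2.5, 0.8, 7.0]
grip_width: 0.0625
time: 14.7
eef_pos: [0.5721, 0.1837, 0.1975]
orientation: [-3.086, -0.585, 0.003]
ft_force: [0.8, -0.4, -1.2]
grip_width: 0.0943
time: 15.2
eef_pos: [0.4682, 0.292, 0.2025]
orientation: [3.086, 0.589, 0.001]
ft_force: [0.3, -0.9, -0.6]
grip_width: 0.094
[(0.5717, 0.1867, 0.0325, 6419, array([0.5726, 0.187 , 0.1185])), (0.4491, 0.3167, 0.0312, 5170, array([0.4497, 0.3167, 0.1185]))]
```

View pics/wrist4.png

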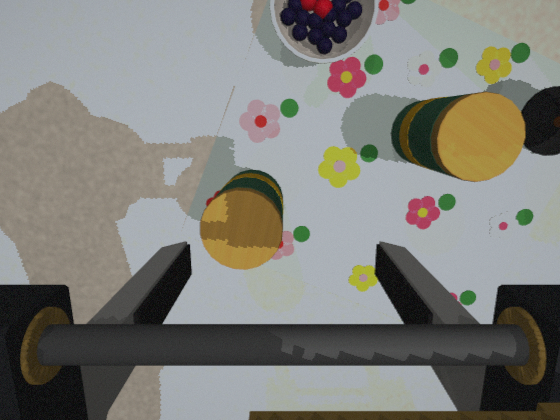

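The heavy tin stands upright again (lid at (480,138)). The third is at (242,230), so the hand must go to (0.448, 0.316).

```bash
python3 -m jog '[{"slide":[-20,24,0],"yaw":0,"hand":1},{"slide":[0,0,-20],"yaw":0,"hand":1},{"slide":[0,0,-40],"yaw":0,"hand":1},{"slide":[0,0,-40],"yaw":0,"hand":1},{"slide":[0,0,-36],"yaw":0,"hand":1},{"slide":[0,0,0],"yaw":0,"hand":1},{"slide":[0,0,0],"yaw":0,"hand":0},{"slide":[0,0,0],"yaw":0,"hand":-1}]'; python3 -m jog '[{"slide":[0,0,0],"yaw":0,"hand":-1},{"slide":[0,0,0],"yaw":0,"hand":-1},{"slide":[0,0,0],"yaw":0,"hand":-1},{"slide":[0,0,0],"yaw":0,"hand":-1},{"slide":[0,0,0],"yaw":0,"hand":-1},{"slide":[0,0,0],"yaw":0,"hand":-1}]'
python3 -m jog '[{"slide":[0,0,0],"yaw":0,"hand":-1},{"slide":[0,0,10],"yaw":0,"hand":-1},{"slide":[0,0,30],"yaw":0,"hand":-1},{"slide":[0,0,30],"yaw":0,"hand":-1},{"slide":[0,0,40],"yaw":0,"hand":-1},{"slide":[0,0,40],"yaw":0,"hand":-1},{"slide":[0,0,10],"yaw":0,"hand":-1},{"slide":[0,0,0],"yaw":0,"hand":-1}]'; for i in 1 2 3 4 5; do python3 -m jog '[{"slide":[0,0,0],"yaw":0,"hand":-1}]'|grep -E "force|eef|width"; done
```

```text
time: 16.05
eef_pos: [0.4502, 0.3156, 0.0681]
orientation: [-3.086, -0.584, -0.003]
ft_force: [-0.7, 0.3, 0.0]
grip_width: 0.0813
time: 16.65
eef_pos: [0.4496, 0.3158, 0.0674]
orientation: [-3.086, -0.585, -0.003]
ft_force: [1.2, 0.1, 8.4]
grip_width: 0.0627
time: 17.45
eef_pos: [0.4494, 0.3155, 0.2281]
orientation: [-3.086, -0.585, -0.005]
ft_force: [0.2, 0.3, -2.3]
grip_width: 0.0626
eef_pos: [0.4484, 0.3146, 0.2253]
ft_force: [-0.5, -0.2, -2.3]
grip_width: 0.0627
eef_pos: [0.4482, 0.3146, 0.2247]
ft_force: [0.3, -0.4, -3.3]
grip_width: 0.0627
eef_pos: [0.4483, 0.3148, 0.2249]
ft_force: [0.2, 0.0, -1.8]
grip_width: 0.0623
eef_pos: [0.4485, 0.315, 0.2254]
ft_force: [-0.0, 0.2, -1.4]
grip_width: 0.063
eef_pos: [0.4487, 0.3152, 0.2258]
ft_force: [0.8, 0.6, -1.5]
grip_width: 0.062
```

About 2.0 N: light. It goes to the tray's far half (0.585, -0.219).

```bash
python3 -m jog '[{"slide":[5,-20,0],"yaw":0,"hand":-1},{"slide":[11,-40,0],"yaw":0,"hand":-1},{"slide":[11,-40,0],"yaw":0,"hand":-1},{"slide":[11,-40,0],"yaw":0,"hand":-1},{"slide":[11,-40,0],"yaw":0,"hand":-1},{"slide":[11,-40,0],"yaw":0,"hand":-1},{"slide":[11,-40,0],"yaw":0,"hand":-1},{"slide":[11,-40,0],"yaw":0,"hand":-1}]'
python3 -m jog '[{"slide":[11,-40,0],"yaw":0,"hand":-1},{"slide":[11,-40,0],"yaw":0,"hand":-1},{"slide":[11,-40,0],"yaw":0,"hand":-1},{"slide":[11,-40,0],"yaw":0,"hand":-1},{"slide":[10,-40,0],"yaw":0,"hand":-1},{"slide":[0,-20,0],"yaw":0,"hand":-1},{"slide":[0,0,0],"yaw":0,"hand":-1},{"slide":[0,0,0],"yaw":0,"hand":-1}]'
```

```text
time: 18.75
eef_pos: [0.5311, 0.0135, 0.2263]
orientation: [3.087, 0.585, 0.0]
ft_force: [1.7, -0.3, -1.6]
grip_width: 0.0627
time: 19.55
eef_pos: [0.5847, -0.2047, 0.2259]
orientation: [-3.086, -0.584, 0.001]
ft_force: [-0.1, 0.1, -1.7]
grip_width: 0.0627
```

```bash
python3 -m jog '[{"slide":[0,-14,-20],"yaw":0,"hand":-1},{"slide":[0,0,-35],"yaw":0,"hand":-1},{"slide":[0,0,-35],"yaw":0,"hand":-1},{"slide":[0,0,-35],"yaw":0,"hand":-1},{"slide":[0,0,-15],"yaw":0,"hand":-1},{"slide":[0,0,-9],"yaw":0,"hand":-1},{"slide":[0,0,0],"yaw":0,"hand":-1},{"slide":[0,0,0],"yaw":0,"hand":-1}]'
```

```text
time: 20.35
eef_pos: [0.5858, -0.2188, 0.0786]
orientation: [3.086, 0.585, 0.003]
ft_force: [-0.3, 0.0, -1.3]
grip_width: 0.0627
```

```bash
python3 -m jog '[{"slide":[0,0,-4],"yaw":0,"hand":-1},{"slide":[0,0,-2],"yaw":0,"hand":-1},{"slide":[0,0,-2],"yaw":0,"hand":-1},{"slide":[0,0,-1],"yaw":0,"hand":-1},{"slide":[0,0,0],"yaw":0,"hand":-1}]'
python3 -m jog '[{"slide":[0,0,0],"yaw":0,"hand":-0.2},{"slide":[0,0,0],"yaw":0,"hand":0.3},{"slide":[0,0,0],"yaw":0,"hand":1},{"slide":[0,0,0],"yaw":0,"hand":1},{"slide":[0,0,0],"yaw":0,"hand":1},{"slide":[0,0,30],"yaw":0,"hand":1},{"slide":[0,0,50],"yaw":0,"hand":1},{"slide":[0,0,50],"yaw":0,"hand":1}]'
python3 -m jog '[{"slide":[0,20,5],"yaw":0,"hand":1},{"slide":[0,45,0],"yaw":0,"hand":1},{"slide":[0,45,0],"yaw":0,"hand":1},{"slide":[0,45,0],"yaw":0,"hand":1},{"slide":[0,45,0],"yaw":0,"hand":1},{"slide":[-3,45,0],"yaw":0,"hand":1},{"slide":[-3,45,0],"yaw":0,"hand":1},{"slide":[-4,45,0],"yaw":0,"hand":1}]'
python3 -m jog '[{"slide":[0,45,0],"yaw":0,"hand":1},{"slide":[0,22,0],"yaw":0,"hand":1},{"slide":[0,0,0],"yaw":0,"hand":1},{"slide":[0,0,0],"yaw":0,"hand":1}]'
python3 - <<'E'
from h import *
from workcell import get_image
for n in("wrist","scene","side"):
    d=get_image(n);cv2.imwrite(f"pics/{n}5.png",d["frame"][:,:,::-1])
    print(n,lids(d,.119))
E
```

```text
time: 20.85
eef_pos: [0.5854, -0.2186, 0.0693]
orientation: [3.086, 0.585, 0.002]
ft_force: [-3.3, 2.2, 10.3]
grip_width: 0.0626
time: 21.65
eef_pos: [0.5842, -0.2186, 0.1992]
orientation: [-3.086, -0.585, 0.002]
ft_force: [0.8, -0.5, 0.7]
grip_width: 0.094
time: 22.45
eef_pos: [0.5746, 0.1179, 0.2033]
orientation: [3.087, 0.585, 0.001]
ft_force: [0.3, 0.6, 0.2]
grip_width: 0.094
time: 22.85
eef_pos: [0.5748, 0.183, 0.203]
orientation: [3.086, 0.586, -0.001]
ft_force: [-0.3, -0.5, -0.6]
grip_width: 0.094
wrist [(0.5734, 0.1852, 0.0311, 5248, array([0.574 , 0.1851, 0.1186]))]
scene [(0.5765, 0.1819, 0.0328, 560, array([0.5753, 0.1813, 0.1178])), (0.4516, -0.2055, 0.0343, 627, array([ 0.4526, -0.2043,  0.1196])), (0.5834, -0.2179, 0.0336, 800, array([ 0.5843, -0.2184,  0.12  ]))]
side [(0.5793, -0.2098, 0.0361, 349, array([ 0.5776, -0.2095,  0.1191])), (0.4446, -0.197, 0.0359, 434, array([ 0.4454, -0.1955,  0.1191])), (0.5647, 0.1892, 0.0339, 741, array([0.5656, 0.1888, 0.1176]))]
```

View pics/scene5.png

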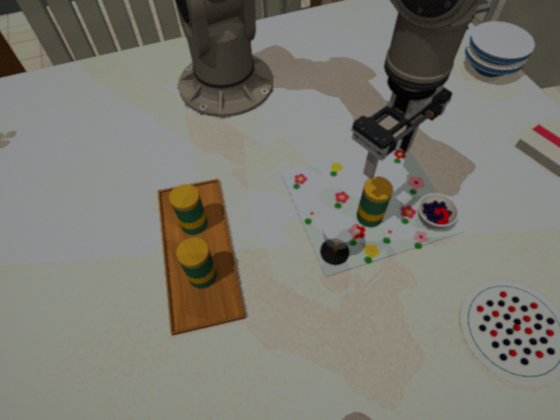

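View pics/wrist5.png

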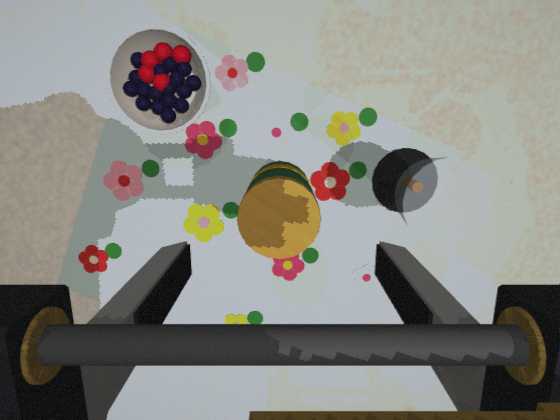

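In the scene view both light tins stand on the tray at (190,212) and (198,265). The heavy tin's lid is between the fingers at (279,215) in the wrist view. I'll grasp and lift it to about 15 cm.

```bash
python3 -m jog '[{"slide":[-1,1,-10],"yaw":0,"hand":1},{"slide":[0,0,-40],"yaw":0,"hand":1},{"slide":[0,0,-40],"yaw":0,"hand":1},{"slide":[0,0,-35],"yaw":0,"hand":1},{"slide":[0,0,-12],"yaw":0,"hand":1},{"slide":[0,0,0],"yaw":0,"hand":1},{"slide":[0,0,0],"yaw":0,"hand":0},{"slide":[0,0,0],"yaw":0,"hand":-1}]'; python3 -m jog '[{"slide":[0,0,0],"yaw":0,"hand":-1},{"slide":[0,0,0],"yaw":0,"hand":-1},{"slide":[0,0,0],"yaw":0,"hand":-1},{"slide":[0,0,0],"yaw":0,"hand":-1},{"slide":[0,0,0],"yaw":0,"hand":-1},{"slide":[0,0,0],"yaw":0,"hand":-1}]'
python3 -m jog '[{"slide":[0,0,0],"yaw":0,"hand":-1},{"slide":[0,0,10],"yaw":0,"hand":-1},{"slide":[0,0,30],"yaw":0,"hand":-1},{"slide":[0,0,30],"yaw":0,"hand":-1},{"slide":[0,0,40],"yaw":0,"hand":-1},{"slide":[0,0,30],"yaw":0,"hand":-1},{"slide":[0,0,10],"yaw":0,"hand":-1},{"slide":[0,0,0],"yaw":0,"hand":-1}]'; for i in 1 2 3 4 5 6; do python3 -m jog '[{"slide":[0,0,0],"yaw":0,"hand":-1},{"slide":[0,0,0],"yaw":0,"hand":-1}]'|grep -E "force|eef|width"; done
python3 - <<'E'
from h import *
from workcell import get_image
for n in("scene","side"):
    d=get_image(n);cv2.imwrite(f"pics/{n}6.png",d["frame"][:,:,::-1])
    P=world(d);m=((P[...,2]>.025)&(P[...,2]<.13)&(P[...,0]>.35)&(P[...,0]<.7)&(abs(P[...,1])<.4));l,k=ndimage.label(m)
    for i in range(1,k+1):
        q=l==i
        if q.sum()>150: print(n,q.sum(),P[q].min(0).round(3),P[q].max(0).round(3))
    hsv=cv2.cvtColor(np.ascontiguousarray(d["frame"]),cv2.COLOR_RGB2HSV)
    g=(hsv[...,0]>50)&(hsv[...,0]<95)&(hsv[...,1]>120)&(P[...,1]>.1)&(P[...,1]<.25)&(P[...,2]>.08);print("held green z",np.percentile(P[g][:,2],[1,99]))
E
```

```text
time: 23.8
eef_pos: [0.575, 0.1845, 0.0681]
orientation: [-3.086, -0.585, -0.004]
ft_force: [-0.1, 0.0, 0.8]
grip_width: 0.0813
time: 24.4
eef_pos: [0.5743, 0.1848, 0.0671]
orientation: [-3.086, -0.586, -0.002]
ft_force: [-1.4, 1.9, 7.6]
grip_width: 0.0624
time: 25.2
eef_pos: [0.5742, 0.1842, 0.2172]
orientation: [-3.087, -0.585, -0.003]
ft_force: [0.7, 0.2, -5.0]
grip_width: 0.0629
eef_pos: [0.573, 0.1838, 0.2143]
ft_force: [0.6, -0.1, -4.2]
grip_width: 0.0627
eef_pos: [0.5735, 0.1841, 0.2153]
ft_force: [0.3, -0.2, -4.9]
grip_width: 0.0627
eef_pos: [0.5738, 0.1842, 0.216]
ft_force: [0.3, -0.5, -4.8]
grip_width: 0.0625
eef_pos: [0.5739, 0.1842, 0.2163]
ft_force: [0.7, -0.7, -3.7]
grip_width: 0.0627
eef_pos: [0.5739, 0.1842, 0.2163]
ft_force: [-0.9, -0.7, -4.6]
grip_width: 0.0625
eef_pos: [0.5739, 0.1842, 0.2163]
ft_force: [-0.3, 0.0, -3.9]
grip_width: 0.0628
scene 1247 [ 0.416 -0.235  0.025] [ 0.481 -0.174  0.124]
scene 1087 [0.584 0.274 0.025] [0.673 0.364 0.049]
scene 942 [0.593 0.037 0.026] [0.661 0.104 0.112]
scene 1368 [ 0.551 -0.249  0.025] [ 0.613 -0.188  0.124]
held green z [0.159626  0.4147722]
side 1164 [ 0.55  -0.248  0.025] [ 0.613 -0.184  0.123]
side 1363 [ 0.417 -0.234  0.025] [ 0.479 -0.17   0.124]
side 909 [0.594 0.038 0.025] [0.663 0.103 0.111]
side 1698 [0.584 0.276 0.025] [0.673 0.364 0.049]
held green z [0.15886977 0.41478907]
```

View pics/side6.png

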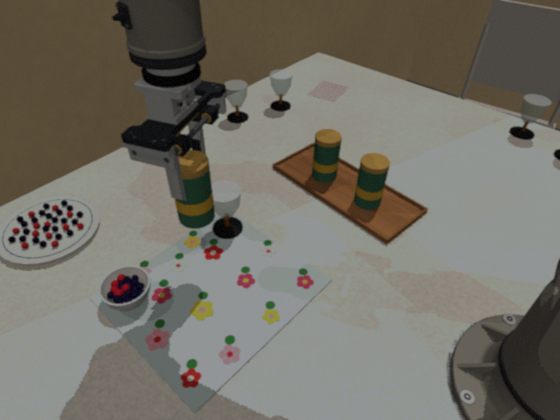

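View pics/scene6.png

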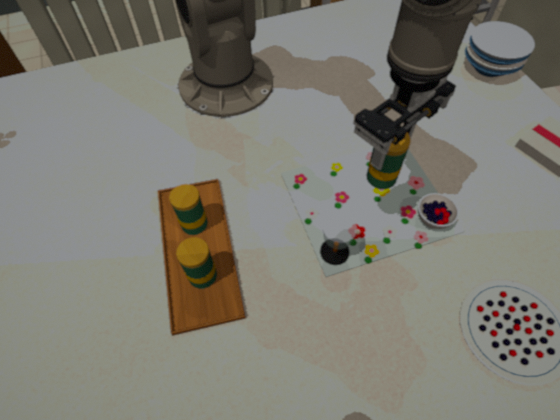

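Both views show the heavy tin hanging upright and clear (side (195,195)), with its underside at about 0.15 m. The two light tins stand in the tray, and the glass and bowl haven't moved. Handing in.

```bash
python3 -c "
from workcell import bot
print(bot.close_job())"
```

```text
the job is handed in; nothing more can be done
None
```

I handed the job in at about 27 s of the 72 s. The two lighter tins stand released on the tray, and the heaviest is held in the gripper. The hand-in reported no verdict.

**Weights:** the tin nearest the robot read about 1.6 N and the one farthest to the left about 2.0 N. The one near the glass read about 4.8 N, so it is the heaviest. I set that one back down after weighing it, moved the two light tins to the tray, then picked it up again. Single force readings scattered by about 1 N, but the gap of nearly 3 N is well beyond that.

**Last checks:**
- **Light tins:** in both camera views they stand upright in the tray, at about (0.448, -0.204) and (0.582, -0.218). That is within about 1 cm of the tray's centre line.
- **Heavy tin:** it is still and upright, with its underside about 15 cm above the table. The hand force still read about -4 to -5 N, and the opening was 62.5 mm, which matches the tin.
- **Glass and bowl:** they have not moved, to within about 3 mm.

**Disagreement:** lid positions from the scene and side cameras differed by 5–10 mm. I aimed using the wrist camera and the full tin outlines, and no check failed.

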